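# Feel three bullet cameras for a loose swivel and send the loose one to rework

### The arm

A 6-joint arm with a two-finger parallel gripper is mounted at the origin on the work surface. World frame = base frame: x ahead of the robot, y to its left, z up, the work surface at z = 0. Lengths are in m, angles in rad, forces in N, time in s.
With the tool pointing down it reaches from about 0.3 to 0.95 m from the base axis. Payload 3.1 kg.
Tool frame: the origin (TCP) lies on the front face of the gripper's body, between the roots of the fingers; the fingertips stand manip.tips_ahead ahead of it and the grasp point (between the pads) lies 54 mm ahead of it (manip.tips_ahead is the distance from the TCP to the fingertips, in m); z points along the fingers, y is the line along which they close (so a half turn about z gives the same grasp; the last joint's range is limited). The gripper opens to 85 mm and grips with 20 to 120 N. Pads are 22 mm wide; open, the fingers measure 114 mm over their backs; the gripper's body (76 mm by 85 mm) begins 54 mm behind the grasp point. The pads swing forward as they close: fully open they stand 13 mm farther back than shut.
Start: joints at [1.179, 0.308, 1.634, -0, 1.2, -0.07], TCP at [0.198, 0.593, 0.304] pointing down, gripper open.
Joint ranges: [-3.06, 3.06], [-0.79, 1.96], [0.05, 2.63], [-1.19, 4.34], [0.05, 2.64], [-2.94, 2.94]. Speed limits (rad/s): [2.79, 2.79, 3.14, 3.14, 3.14, 3.14].

### API

Orientations are given as a 3x3 rotation matrix whose columns are the frame's x, y, z axes.
In Python, from plant import manip gives the robot as it stands.
- The arm moves only by the tool play_rows, never from a script. Its argument "targets" is a list of rows, each an object with "jaw": the closure, from -1 (fully open) to 1 (shut); "delta_pos": the shift along the world's x, y, z in cm, a list of three; "rot": the turn, a rotation vector about the world's x, y, z in rad, a list of three. A call has 1 to 20 rows; each row shifts and turns the commanded pose from where the row before left it; what a row does not reach is not made up. A row lasts 1/10 s, in which the tool goes at most 50 mm and 8.59 degrees, less where a joint would pass 70% of its speed; a pose out of reach is approached as far as the arm can. A call is refused whole if a number of a shift passes 5 or a number of a turn 0.15, either way. A call with a gripper value outside its range is refused whole. The fingers move at their own pace and stop on an object; "force" is the grip in N (left out, the last holds). Time passes only in rows, so rows that do not move let the fingers close. It gives the time, the measured TCP pose, the force, the opening and the grip force at its end, in the units of the state.
- manip.get_obs(): the state, without advancing time (a new reading comes with each control period).
- manip.get_image(name): name is "scene" or "top" or "wrist"; returns a dict with "image" (420x560x3 uint8, red, green, blue), "fx", "fy", "cx", "cy" (pixels), "R" (3x3) and "t" (3): a world point X has camera coordinates R X + t. Camera axes: x right, y down, z forward; pixel columns grow to the right and rows downward; lengths in m; the calibration is good to about 2 mm. A picture is of the moment at which its call begins. There is no depth.
- manip.sign_off(): hands the job in; it is judged then, once.
Trained networks look in a picture, given as the dict that the camera call returned (one of the last four; its "shot" number tells which), for a name from the list of things; names that differ only in an ending like _2 or _b are one class to them, and where a whole thing is asked for, a point or a joint stands for the part that bears it (a point fixed in the world has none). Each returns a list of dicts, best first, with "p" (0 to 1); they miss things now and then, are a little off and sometimes report something else, mostly with a low value. They report only what shows in the picture. A call takes as long as a camera call. They do not tell look-alikes from the thing itself.
- manip.spot_in(picture, query): "centre" ([x, y, z] in m, in the coordinates of the camera as it stood for that picture, good to about 4 mm: the middle of the surface that is visible of it).
- manip.silhouettes(picture, query): "mask" (420x560 bool, what is visible of it).
- manip.mark_of(picture, query): "centre" ([x, y, z] in m, in the coordinates of the camera as it stood for that picture, good to about 4 mm: a listed point, or the origin of a listed thing).
The state is a dict: "clock": time; "joint_positions": joint angles; "joint_vel": joint speeds; "joint_efforts": joint torques, N m; "position": TCP position; "ee_rot": TCP orientation; "ft_force": force on the tool from outside, world axes, zero at the start; "wrist_torque": the same for the moment, N m; "grip_width": finger opening in m; "finger_force": force on a finger pad.
Only numpy, scipy, OpenCV 4.12 (cv2) and the standard library are available. Lean on these libraries where they do the work, as an engineer would, in place of code of your own. Each camera call takes 0.05 s, during which the arm holds its last target. There are 200 camera calls.

### The job

One of the three cameras in the test block has a loose swivel joint. Going from the robot's left to its right, gently push the head of every camera in turn first to the robot's left, then to its right, until it clearly pushes back, without straining it. Then lift the loose camera out of its socket, set it gently, upright and fully home in the pocket of the rework tray, and leave its head clearly tipped over to one side, so that it is seen to be loose; the firm cameras stay seated in their sockets and the other things on the bench where they are.

Things in the scene. Friction and masses are not known exactly. Their poses are not given: they have to be found in the camera images.
- cam_a: white bullet camera, 0.65 to 0.77 kg, three alike. Origin: centre of the underside of its 70 x 70 x 8 mm base flange, which rests on the block's top. Below: square spigot 34 mm wide, 40 mm long. Above: swivel at 30 mm, then the head, 105 (x) x 44 (y) x 50 mm (z), centre at 85 mm, under a 48 mm wide sunshade (top at 113 mm). Lens at -x, +y to the robot's left. Grip the head across y; it carries the whole camera.
- cam_a_head (a point): centre of that camera's head, 55 mm above the swivel. Firm: gives 1 mm per 6.6 N sideways against the base and springs back. Loose: swings 7.7 mm to either side of upright against under 0.5 N, then meets a stop, and stays tipped. Above 3 to 5 N the base also rocks 2 mm here in its socket, then binds. Press with 5 to 8 N; over 12 N harms it. All heads start upright.
- cam_b: white bullet camera, 0.65 to 0.77 kg, three alike. Origin: centre of the underside of its 70 x 70 x 8 mm base flange, which rests on the block's top. Below: square spigot 34 mm wide, 40 mm long. Above: swivel at 30 mm, then the head, 105 (x) x 44 (y) x 50 mm (z), centre at 85 mm, under a 48 mm wide sunshade (top at 113 mm). Lens at -x, +y to the robot's left. Grip the head across y; it carries the whole camera.
- cam_b_head (a point): centre of that camera's head, 55 mm above the swivel. Firm: gives 1 mm per 6.6 N sideways against the base and springs back. Loose: swings 7.7 mm to either side of upright against under 0.5 N, then meets a stop, and stays tipped. Above 3 to 5 N the base also rocks 2 mm here in its socket, then binds. Press with 5 to 8 N; over 12 N harms it. All heads start upright.
- cam_c: white bullet camera, 0.65 to 0.77 kg, three alike. Origin: centre of the underside of its 70 x 70 x 8 mm base flange, which rests on the block's top. Below: square spigot 34 mm wide, 40 mm long. Above: swivel at 30 mm, then the head, 105 (x) x 44 (y) x 50 mm (z), centre at 85 mm, under a 48 mm wide sunshade (top at 113 mm). Lens at -x, +y to the robot's left. Grip the head across y; it carries the whole camera.
- cam_c_head (a point): centre of that camera's head, 55 mm above the swivel. Firm: gives 1 mm per 6.6 N sideways against the base and springs back. Loose: swings 7.7 mm to either side of upright against under 0.5 N, then meets a stop, and stays tipped. Above 3 to 5 N the base also rocks 2 mm here in its socket, then binds. Press with 5 to 8 N; over 12 N harms it. All heads start upright.
- block: fixed aluminium test block, 100 (x) x 300 (y) x 50 mm high, origin at the centre of its underside; three 35 mm square sockets, 43 mm deep, in a row along its y at 110 mm spacing hold the cameras. It may be turned a little; the cameras are turned with it
- block_hole0 (a point): centre of the mouth of the left (+y) socket, on the block's top, 50 mm above the bench
- block_hole1 (a point): centre of the mouth of the middle socket, on the block's top, 50 mm above the bench
- block_hole2 (a point): centre of the mouth of the right (-y) socket, on the block's top, 50 mm above the bench
- tray: fixed grey plastic rework tray, 130 x 130 x 50 mm high, origin at the centre of its underside; its sides need not be parallel to the block's
- tray_hole0 (a point): centre of the mouth of the tray's one round pocket, 56 mm across and 44 mm deep, on the tray's top 50 mm above the bench. A camera's spigot goes in at any turn and its flange then rests on the tray's top
- dome: bystander: dome camera, 100 mm across, 56 mm high, origin at its underside
- mouse: bystander: black computer mouse, 105 x 58 x 30 mm, origin at its underside
- cup: bystander: small steel screw bowl, 70 mm across, 50 mm high, origin at its underside
Things that resemble listed ones, but are neither listed nor needed, are in the scene too. Leave any green or turquoise look-alike of the cam_b alone. What is shaped like the cam_a but red is not meant.

How it is judged:
By the outcome, as a careful person would: the job done as asked, in the order asked, and still so for the second after the job is handed in, with the robot touching nothing.
It also fails if it takes over 72 s, if anything falls off the work surface, if the arm or the gripper's body presses on something with over 40 N, if the wrist force passes 120 N, or if a joint passes its speed limit or range.

## Working session

There is one attempt and no reset: what is moved stays moved. The work goes in short steps, Python scripts to look and compute and a tool call to move; the robot and the scene stay as the last step left them, time stands still between calls to the robot, and variables do not carry over. Pictures are saved under pics/ and viewed, at most 10 in all, crops included, and the job is handed in when it is done.

Besides the shell and the picture viewer there is one more tool, called after ">>>" as a command line: name --argument value ..., lists and objects as JSON in quotes. play_rows: Moves the arm, as the interface text tells. Its arguments: {"type":"object","properties":{"targets":{"type":"array","items":{"type":"object","properties":{"jaw":{"type":"number"},"delta_pos":{"type":"array","items":{"type":"number"}},"rot":{"type":"array","items":{"type":"number"}}}}},"force":{"type":"number"}},"required":["targets"]}

```bash
mkdir -p pics; cat > h.py <<'E'
import numpy as np, cv2
from plant import manip
def world(pic,c): return np.array(pic["R"]).T@(np.array(c)-np.array(pic["t"]))
def proj(pic,X):
    c=np.array(pic["R"])@np.array(X)+np.array(pic["t"]); return np.array([pic["fx"]*c[0]/c[2]+pic["cx"],pic["fy"]*c[1]/c[2]+pic["cy"]])
def save(pic,name): cv2.imwrite("pics/"+name,cv2.cvtColor(pic["image"],cv2.COLOR_RGB2BGR))
E
python3 - <<'E'
from h import *
print(manip.tips_ahead); o=manip.get_obs(); print(o["position"],o["ft_force"],o["clock"],o["grip_width"])
P={n:manip.get_image(n) for n in("scene","top")}
save(P["scene"],"s0.png");save(P["top"],"t0.png")
for n,p in P.items():
    for q in("cam_a","block","block_hole0","block_hole1","block_hole2","tray","tray_hole0","cam_a_head"):
        for d in manip.mark_of(p,q)[:5]:
            w=world(p,d["centre"]); print(n,q,round(d["p"],2),w.round(3),proj(p,w).round())
E
```

```text
0.0726
[0.19744202 0.59230062 0.30262974] [ 0.11386176  0.29055782 -0.04457456] 0.0 0.0856340916352321
scene cam_a 0.97 [0.546 0.183 0.05 ] [355. 232.]
scene cam_a 0.92 [0.717 0.178 0.035] [344. 294.]
scene cam_a 0.83 [0.522 0.358 0.043] [421. 238.]
scene cam_a 0.78 [0.527 0.078 0.055] [318. 218.]
scene cam_a 0.78 [0.345 0.047 0.038] [318. 167.]
scene block 0.82 [ 0.527  0.079 -0.003] [317. 228.]
scene block_hole0 0.97 [0.546 0.187 0.048] [356. 233.]
scene block_hole0 0.91 [ 0.505 -0.03   0.054] [281. 205.]
scene block_hole0 0.75 [0.524 0.078 0.048] [318. 219.]
scene block_hole1 0.97 [0.546 0.187 0.048] [356. 233.]
scene block_hole1 0.91 [ 0.505 -0.03   0.054] [281. 205.]
scene block_hole1 0.75 [0.524 0.078 0.048] [318. 219.]
scene block_hole2 0.97 [0.546 0.187 0.048] [356. 233.]
scene block_hole2 0.91 [ 0.505 -0.03   0.054] [281. 205.]
scene block_hole2 0.75 [0.524 0.078 0.048] [318. 219.]
scene tray 0.97 [ 0.475 -0.283 -0.001] [202. 190.]
scene tray 0.23 [ 0.507 -0.032  0.134] [280. 190.]
scene tray_hole0 0.81 [ 0.476 -0.282  0.045] [199. 182.]
scene cam_a_head 0.67 [0.53  0.357 0.
[... 283 characters left out ...]
 0.354 0.039] [148. 217.]
top block 0.7 [0.523 0.08  0.003] [238. 218.]
top block_hole0 0.94 [0.525 0.082 0.047] [236. 216.]
top block_hole0 0.93 [0.548 0.188 0.051] [202. 208.]
top block_hole1 0.94 [0.525 0.082 0.047] [236. 216.]
top block_hole1 0.93 [0.548 0.188 0.051] [202. 208.]
top block_hole2 0.94 [0.525 0.082 0.047] [236. 216.]
top block_hole2 0.93 [0.548 0.188 0.051] [202. 208.]
top tray 0.63 [ 0.476 -0.278 -0.002] [351. 233.]
top tray 0.51 [ 0.477 -0.277  0.049] [354. 231.]
top tray_hole0 0.58 [ 0.478 -0.279  0.052] [354. 231.]
top tray_hole0 0.32 [ 0.508 -0.031  0.134] [273. 217.]
top cam_a_head 0.67 [0.523 0.357 0.121] [138. 212.]
top cam_a_head 0.6 [0.541 0.189 0.135] [196. 205.]
```

View pics/s0.png

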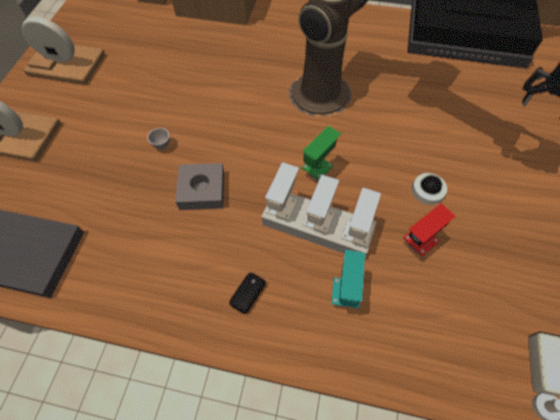

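View pics/t0.png

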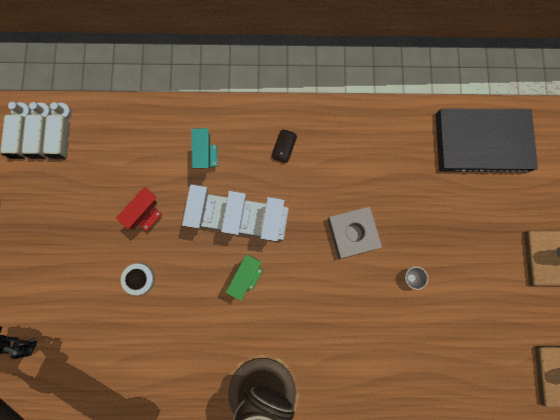

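In the scene view, the white cameras in the block are at (282,190), (322,205) and (364,215). The tray is at (200,185). The look-alikes are green (320,150), turquoise (350,280) and red (428,230), plus a white group outside the block at the top view's left edge (35,135). I choose the three white ones in the block.

```bash
python3 - <<'E'
from h import *
o=manip.get_obs(); print(o["ee_rot"].round(3), o["joint_positions"])
p=manip.get_image("top"); im=cv2.cvtColor(p["image"],cv2.COLOR_RGB2BGR)
cv2.imwrite("pics/c0.png",cv2.resize(im[120:300,110:310],None,fx=3,fy=3))
E
```

```text
[[-0.949  0.316  0.   ]
 [ 0.316  0.949  0.   ]
 [-0.     0.    -1.   ]] [ 1.17930317e+00  3.08043639e-01  1.63377451e+00 -1.86165300e-05
  1.19969477e+00 -6.97097781e-02]
```

View pics/c0.png

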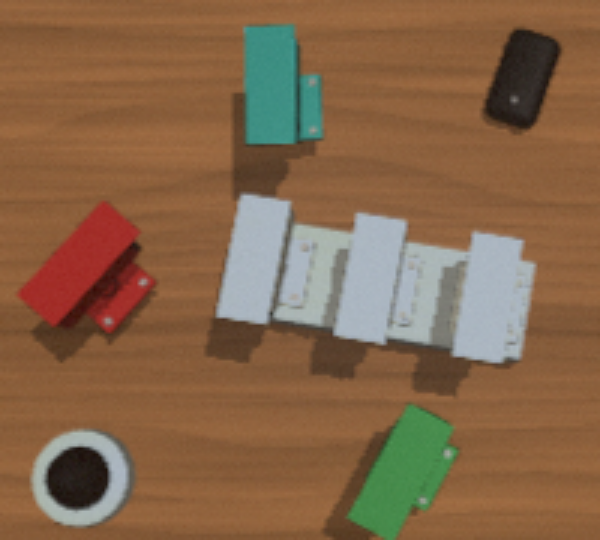

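The crop shows the three white cameras at crop (255,260), (370,280) and (487,297), all upright in the block. The coloured ones stand on the bench outside it.

>>> play_rows --targets '[{"delta_pos": [2.9, -3.4, 0], "rot": [0, 0, 0.012], "jaw": -1}, {"delta_pos": [2.9, -3.4, 0], "rot": [0, 0, 0.012], "jaw": -1}, {"delta_pos": [2.9, -3.4, 0], "rot": [0, 0, 0.012], "jaw": -1}, {"delta_pos": [2.9, -3.4, 0], "rot": [0, 0, 0.012], "jaw": -1}, {"delta_pos": [2.9, -3.4, 0], "rot": [0, 0, 0.012], "jaw": -1}, {"delta_pos": [2.9, -3.4, 0], "rot": [0, 0, 0.012], "jaw": -1}, {"delta_pos": [2.9, -3.4, 0], "rot": [0, 0, 0.012], "jaw": -1}, {"delta_pos": [2.9, -3.4, 0], "rot": [0, 0, 0.012], "jaw": -1}, {"delta_pos": [2.9, -3.4, 0], "rot": [0, 0, 0.012], "jaw": -0.5}, {"delta_pos": [2.9, -3.4, 0], "rot": [0, 0, 0.012], "jaw": -0.5}, {"delta_pos": [2.9, -3.4, 0], "rot": [0, 0, 0.012], "jaw": -0.5}, {"delta_pos": [2.9, -3.4, 0], "rot": [0, 0, 0.012], "jaw": -0.5}, {"delta_pos": [0, 0, 0], "rot": [0, 0, 0], "jaw": -0.5}, {"delta_pos": [0, 0, 0], "rot": [0, 0, 0], "jaw": -0.5}]' --force 40

```text
clock: 2.35
position: [0.5461, 0.184, 0.3037]
ee_rot: [[-0.984, 0.18, -0.001], [0.18, 0.984, 0.0], [0.001, 0.0, -1.0]]
ft_force: [0.2, 0.5, -0.5]
grip_width: 0.064
finger_force: 0.0
```

```bash
python3 - <<'E'
from h import *
o=manip.get_obs(); print(o["position"],o["ee_rot"].round(3).tolist(),o["grip_width"],o["ft_force"])
p=manip.get_image("wrist"); save(p,"w0.png"); print(-np.array(p["R"]).T@p["t"])
for q in("cam_a","block_hole0","cam_a_head"):
    for d in manip.mark_of(p,q)[:4]:
        w=world(p,d["centre"]); print(q,round(d["p"],2),w.round(3),proj(p,w).round())
E
```

```text
[0.54611569 0.18402603 0.3037298 ] [[-0.984, 0.18, -0.001], [0.18, 0.984, 0.0], [0.001, 0.0, -1.0]] 0.06397887670947641 [ 0.22443944  0.48236372 -0.54858948]
[0.46250809 0.1999377  0.37302188]
cam_a 0.92 [ 0.507 -0.024  0.046] [ 44. 175.]
cam_a 0.89 [0.545 0.186 0.048] [274. 176.]
cam_a 0.77 [0.524 0.08  0.049] [157. 174.]
cam_a 0.66 [0.527 0.358 0.037] [458. 120.]
block_hole0 0.29 [ 0.505 -0.021  0.048] [ 46. 174.]
cam_a_head 0.83 [0.543 0.188 0.133] [277. 204.]
cam_a_head 0.7 [0.527 0.357 0.125] [519. 135.]
```

View pics/w0.png

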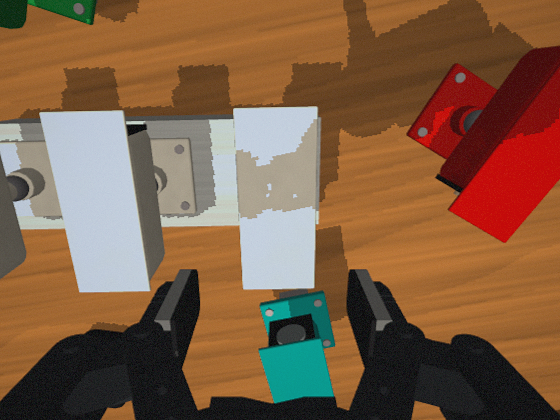

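>>> play_rows --targets '[{"delta_pos": [0, 0.3, -3.0], "rot": [0, 0, 0], "jaw": -0.5}, {"delta_pos": [0, 0, -3.0], "rot": [0, 0, 0], "jaw": -0.5}, {"delta_pos": [0, 0, -3.0], "rot": [0, 0, 0], "jaw": -0.5}, {"delta_pos": [0, 0, -2.0], "rot": [0, 0, 0], "jaw": -0.5}, {"delta_pos": [0, 0, -1.2], "rot": [0, 0, 0], "jaw": -0.5}, {"delta_pos": [0, 0, 0], "rot": [0, 0, 0], "jaw": -0.5}, {"delta_pos": [0, 0, 0], "rot": [0, 0, 0], "jaw": -0.5}]'

```text
clock: 3.25
position: [0.546, 0.1886, 0.1827]
ee_rot: [[-0.984, 0.176, 0.001], [0.176, 0.984, 0.0], [-0.001, 0.001, -1.0]]
ft_force: [-0.4, -0.4, -1.5]
grip_width: 0.0643
finger_force: 0.0
```

>>> play_rows --targets '[{"delta_pos": [0.05, 0.3, 0], "rot": [0, 0, 0], "jaw": -0.5}, {"delta_pos": [0.05, 0.3, 0], "rot": [0, 0, 0], "jaw": -0.5}, {"delta_pos": [0, 0, 0], "rot": [0, 0, 0], "jaw": -0.5}]'

```text
clock: 3.55
position: [0.5475, 0.1945, 0.1831]
ee_rot: [[-0.984, 0.177, 0.002], [0.177, 0.984, 0.001], [-0.002, 0.001, -1.0]]
ft_force: [-0.2, -1.1, 0.1]
grip_width: 0.0645
finger_force: 0.0
```

>>> play_rows --targets '[{"delta_pos": [0.03, 0.15, 0], "rot": [0, 0, 0], "jaw": -0.5}, {"delta_pos": [0, 0, 0], "rot": [0, 0, 0], "jaw": -0.5}]'

```text
clock: 3.75
position: [0.5471, 0.1956, 0.1821]
ee_rot: [[-0.984, 0.177, 0.0], [0.177, 0.984, 0.0], [-0.0, 0.0, -1.0]]
ft_force: [0.4, 0.5, 0.2]
grip_width: 0.0641
finger_force: 0.0
```

>>> play_rows --targets '[{"delta_pos": [0.02, 0.1, 0], "rot": [0, 0, 0], "jaw": -0.5}, {"delta_pos": [0, 0, 0], "rot": [0, 0, 0], "jaw": -0.5}]'

```text
clock: 3.95
position: [0.5472, 0.1964, 0.1818]
ee_rot: [[-0.984, 0.177, -0.0], [0.177, 0.984, 0.0], [0.0, -0.0, -1.0]]
ft_force: [-0.6, -0.0, -0.1]
grip_width: 0.0642
finger_force: 0.0
```

>>> play_rows --targets '[{"delta_pos": [0.02, 0.1, 0], "rot": [0, 0, 0], "jaw": -0.5}, {"delta_pos": [0, 0, 0], "rot": [0, 0, 0], "jaw": -0.5}]'

```text
clock: 4.15
position: [0.5473, 0.1969, 0.1818]
ee_rot: [[-0.984, 0.176, -0.001], [0.176, 0.984, -0.001], [0.0, -0.001, -1.0]]
ft_force: [-0.5, -2.2, 1.8]
grip_width: 0.0641
finger_force: 1.2
```

>>> play_rows --targets '[{"delta_pos": [0.02, 0.1, 0], "rot": [0, 0, 0], "jaw": -0.5}, {"delta_pos": [0, 0, 0], "rot": [0, 0, 0], "jaw": -0.5}]'

```text
clock: 4.35
position: [0.5474, 0.1974, 0.1819]
ee_rot: [[-0.984, 0.176, -0.001], [0.176, 0.984, -0.003], [0.001, -0.003, -1.0]]
ft_force: [-1.4, -5.7, 2.5]
grip_width: 0.0643
finger_force: 2.6
```

>>> play_rows --targets '[{"delta_pos": [0.02, 0.1, 0], "rot": [0, 0, 0], "jaw": -0.5}, {"delta_pos": [0, 0, 0], "rot": [0, 0, 0], "jaw": -0.5}]'

```text
clock: 4.55
position: [0.5475, 0.1979, 0.1821]
ee_rot: [[-0.984, 0.176, -0.002], [0.176, 0.984, -0.004], [0.001, -0.004, -1.0]]
ft_force: [-1.1, -5.8, 4.8]
grip_width: 0.064
finger_force: 3.4
```

>>> play_rows --targets '[{"delta_pos": [0.01, 0.05, 0], "rot": [0, 0, 0], "jaw": -0.5}, {"delta_pos": [0, 0, 0], "rot": [0, 0, 0], "jaw": -0.5}]'

```text
clock: 4.75
position: [0.5475, 0.1981, 0.1823]
ee_rot: [[-0.984, 0.176, -0.002], [0.176, 0.984, -0.004], [0.001, -0.004, -1.0]]
ft_force: [-1.4, -7.5, 4.4]
grip_width: 0.0642
finger_force: 3.7
```

>>> play_rows --targets '[{"delta_pos": [-0.1, -0.5, 0], "rot": [0, 0, 0], "jaw": -0.5}, {"delta_pos": [-0.1, -0.5, 0], "rot": [0, 0, 0], "jaw": -0.5}, {"delta_pos": [-0.08, -0.4, 0], "rot": [0, 0, 0], "jaw": -0.5}, {"delta_pos": [0, 0, 0], "rot": [0, 0, 0], "jaw": -0.5}, {"delta_pos": [0, 0, 0], "rot": [0, 0, 0], "jaw": -0.5}]'

```text
clock: 5.25
position: [0.5451, 0.186, 0.1819]
ee_rot: [[-0.984, 0.177, 0.0], [0.177, 0.984, 0.0], [-0.0, 0.0, -1.0]]
ft_force: [-0.0, 0.3, -0.4]
grip_width: 0.0637
finger_force: 0.0
```

>>> play_rows --targets '[{"delta_pos": [-0.07, -0.35, 0], "rot": [0, 0, 0], "jaw": -0.5}, {"delta_pos": [-0.06, -0.3, 0], "rot": [0, 0, 0], "jaw": -0.5}, {"delta_pos": [0, 0, 0], "rot": [0, 0, 0], "jaw": -0.5}]'

```text
clock: 5.55
position: [0.5437, 0.1791, 0.1818]
ee_rot: [[-0.984, 0.177, -0.0], [0.177, 0.984, -0.0], [0.0, -0.0, -1.0]]
ft_force: [0.3, -0.0, 0.0]
grip_width: 0.0642
finger_force: 0.0
```

>>> play_rows --targets '[{"delta_pos": [-0.02, -0.1, 0], "rot": [0, 0, 0], "jaw": -0.5}, {"delta_pos": [0, 0, 0], "rot": [0, 0, 0], "jaw": -0.5}]'

```text
clock: 5.75
position: [0.5436, 0.1784, 0.1819]
ee_rot: [[-0.984, 0.177, 0.0], [0.177, 0.984, 0.0], [-0.0, 0.0, -1.0]]
ft_force: [0.2, -0.1, 0.2]
grip_width: 0.064
finger_force: 0.0
```

>>> play_rows --targets '[{"delta_pos": [-0.02, -0.1, 0], "rot": [0, 0, 0], "jaw": -0.5}, {"delta_pos": [0, 0, 0], "rot": [0, 0, 0], "jaw": -0.5}]'

```text
clock: 5.95
position: [0.5434, 0.1773, 0.1819]
ee_rot: [[-0.984, 0.177, -0.0], [0.177, 0.984, -0.0], [0.0, -0.0, -1.0]]
ft_force: [0.1, 0.8, -0.1]
grip_width: 0.0635
finger_force: 0.0
```

>>> play_rows --targets '[{"delta_pos": [-0.02, -0.1, 0], "rot": [0, 0, 0], "jaw": -0.5}, {"delta_pos": [0, 0, 0], "rot": [0, 0, 0], "jaw": -0.5}]'

```text
clock: 6.15
position: [0.5433, 0.1769, 0.1819]
ee_rot: [[-0.984, 0.177, 0.0], [0.177, 0.984, 0.001], [-0.0, 0.001, -1.0]]
ft_force: [0.9, 2.1, -0.4]
grip_width: 0.0639
finger_force: 1.1
```

>>> play_rows --targets '[{"delta_pos": [-0.02, -0.1, 0], "rot": [0, 0, 0], "jaw": -0.5}, {"delta_pos": [0, 0, 0], "rot": [0, 0, 0], "jaw": -0.5}]'

```text
clock: 6.35
position: [0.5433, 0.1762, 0.1823]
ee_rot: [[-0.984, 0.177, 0.001], [0.177, 0.984, 0.002], [-0.001, 0.002, -1.0]]
ft_force: [1.5, 4.1, 1.3]
grip_width: 0.064
finger_force: 2.2
```

>>> play_rows --targets '[{"delta_pos": [-0.01, -0.05, 0], "rot": [0, 0, 0], "jaw": -0.5}, {"delta_pos": [0, 0, 0], "rot": [0, 0, 0], "jaw": -0.5}]'

```text
clock: 6.55
position: [0.5434, 0.1756, 0.1825]
ee_rot: [[-0.984, 0.177, 0.002], [0.177, 0.984, 0.002], [-0.001, 0.002, -1.0]]
ft_force: [0.0, 4.7, 2.3]
grip_width: 0.0642
finger_force: 2.6
```

>>> play_rows --targets '[{"delta_pos": [-0.02, -0.1, 0], "rot": [0, 0, 0], "jaw": -0.5}, {"delta_pos": [0, 0, 0], "rot": [0, 0, 0], "jaw": -0.5}]'

```text
clock: 6.75
position: [0.5435, 0.1749, 0.1828]
ee_rot: [[-0.984, 0.177, 0.002], [0.177, 0.984, 0.002], [-0.002, 0.003, -1.0]]
ft_force: [-0.5, 5.7, 2.7]
grip_width: 0.0641
finger_force: 3.0
```

>>> play_rows --targets '[{"delta_pos": [-0.01, -0.05, 0], "rot": [0, 0, 0], "jaw": -0.5}, {"delta_pos": [0, 0, 0], "rot": [0, 0, 0], "jaw": -0.5}]'

```text
clock: 6.95
position: [0.5434, 0.1747, 0.1829]
ee_rot: [[-0.984, 0.178, 0.002], [0.178, 0.984, 0.003], [-0.002, 0.003, -1.0]]
ft_force: [0.4, 6.9, 3.3]
grip_width: 0.0639
finger_force: 3.3
```

>>> play_rows --targets '[{"delta_pos": [0.1, 0.65, 0], "jaw": -0.5}, {"delta_pos": [0.1, 0.65, 0], "jaw": -0.5}, {"delta_pos": [0, 0, 2.5], "jaw": -0.5}, {"delta_pos": [0, 0, 4], "jaw": -0.5}, {"delta_pos": [-0.6, -3.6, 1.3], "jaw": -0.5}, {"delta_pos": [-0.7, -3.6, 0], "jaw": -0.5}, {"delta_pos": [-0.6, -3.6, 0], "jaw": -0.5}, {"delta_pos": [0, 0, 0], "jaw": -0.5}, {"delta_pos": [0, 0, 0], "jaw": -0.5}]'

```text
invalid input at $.targets[0]: expected keys jaw, delta_pos, rot
```

>>> play_rows --targets '[{"delta_pos": [0, 0, -3], "jaw": -0.5}, {"delta_pos": [0, 0, -3], "jaw": -0.5}, {"delta_pos": [0, 0, -1.8], "jaw": -0.5}, {"delta_pos": [0, 0, 0], "jaw": -0.5}, {"delta_pos": [0.07, 0.35, 0], "jaw": -0.5}, {"delta_pos": [0.05, 0.3, 0], "jaw": -0.5}, {"delta_pos": [0, 0, 0], "jaw": -0.5}]'

```text
invalid input at $.targets[0]: expected keys jaw, delta_pos, rot
```

>>> play_rows --targets '[{"delta_pos": [0.03, 0.15, 0], "jaw": -0.5}, {"delta_pos": [0, 0, 0], "jaw": -0.5}]'

```text
invalid input at $.targets[0]: expected keys jaw, delta_pos, rot
```

>>> play_rows --targets '[{"delta_pos": [0.02, 0.1, 0], "jaw": -0.5}, {"delta_pos": [0, 0, 0], "jaw": -0.5}]'

```text
invalid input at $.targets[0]: expected keys jaw, delta_pos, rot
```

>>> play_rows --targets '[{"delta_pos": [0.1, 0.65, 0], "rot": [0, 0, 0], "jaw": -0.5}, {"delta_pos": [0.1, 0.65, 0], "rot": [0, 0, 0], "jaw": -0.5}, {"delta_pos": [0, 0, 2.5], "rot": [0, 0, 0], "jaw": -0.5}, {"delta_pos": [0, 0, 4], "rot": [0, 0, 0], "jaw": -0.5}, {"delta_pos": [0, 0, 1.3], "rot": [0, 0, 0], "jaw": -0.5}, {"delta_pos": [-0.6, -3.6, 0], "rot": [0, 0, 0], "jaw": -0.5}, {"delta_pos": [-0.7, -3.6, 0], "rot": [0, 0, 0], "jaw": -0.5}, {"delta_pos": [-0.6, -3.6, 0], "rot": [0, 0, 0], "jaw": -0.5}, {"delta_pos": [0, 0, 0], "rot": [0, 0, 0], "jaw": -0.5}, {"delta_pos": [0, 0, 0], "rot": [0, 0, 0], "jaw": -0.5}]'

```text
clock: 7.95
position: [0.5252, 0.0776, 0.2592]
ee_rot: [[-0.984, 0.179, -0.001], [0.179, 0.984, -0.0], [0.001, -0.0, -1.0]]
ft_force: [-0.3, 0.4, 0.2]
grip_width: 0.064
finger_force: 0.0
```

>>> play_rows --targets '[{"delta_pos": [0, 0, -3], "rot": [0, 0, 0], "jaw": -0.5}, {"delta_pos": [0, 0, -3], "rot": [0, 0, 0], "jaw": -0.5}, {"delta_pos": [0, 0, -1.8], "rot": [0, 0, 0], "jaw": -0.5}, {"delta_pos": [0, 0, 0], "rot": [0, 0, 0], "jaw": -0.5}, {"delta_pos": [0.07, 0.35, 0], "rot": [0, 0, 0], "jaw": -0.5}, {"delta_pos": [0.05, 0.3, 0], "rot": [0, 0, 0], "jaw": -0.5}, {"delta_pos": [0, 0, 0], "rot": [0, 0, 0], "jaw": -0.5}]'

```text
clock: 8.65
position: [0.5281, 0.0857, 0.1834]
ee_rot: [[-0.984, 0.176, 0.003], [0.176, 0.984, 0.0], [-0.003, 0.001, -1.0]]
ft_force: [0.2, -0.2, -0.5]
grip_width: 0.0641
finger_force: 0.0
```

>>> play_rows --targets '[{"delta_pos": [0.03, 0.15, 0], "rot": [0, 0, 0], "jaw": -0.5}, {"delta_pos": [0, 0, 0], "rot": [0, 0, 0], "jaw": -0.5}]'

```text
clock: 8.85
position: [0.5276, 0.0866, 0.1827]
ee_rot: [[-0.984, 0.177, 0.002], [0.177, 0.984, 0.0], [-0.001, 0.0, -1.0]]
ft_force: [-0.0, -1.0, -0.1]
grip_width: 0.064
finger_force: 0.0
```

>>> play_rows --targets '[{"delta_pos": [0.02, 0.1, 0], "rot": [0, 0, 0], "jaw": -0.5}, {"delta_pos": [0, 0, 0], "rot": [0, 0, 0], "jaw": -0.5}]'

```text
clock: 9.05
position: [0.5273, 0.0874, 0.182]
ee_rot: [[-0.984, 0.177, 0.0], [0.177, 0.984, 0.0], [-0.0, 0.0, -1.0]]
ft_force: [0.5, -0.1, 0.4]
grip_width: 0.0642
finger_force: 0.0
```

>>> play_rows --targets '[{"delta_pos": [0.02, 0.1, 0], "rot": [0, 0, 0], "jaw": -0.5}, {"delta_pos": [0, 0, 0], "rot": [0, 0, 0], "jaw": -0.5}]'

```text
clock: 9.25
position: [0.5275, 0.0884, 0.1818]
ee_rot: [[-0.984, 0.177, -0.0], [0.177, 0.984, -0.0], [0.0, -0.0, -1.0]]
ft_force: [0.1, 1.7, -0.1]
grip_width: 0.0641
finger_force: 0.0
```

>>> play_rows --targets '[{"delta_pos": [0.02, 0.1, 0], "rot": [0, 0, 0], "jaw": -0.5}, {"delta_pos": [0, 0, 0], "rot": [0, 0, 0], "jaw": -0.5}]'

```text
clock: 9.45
position: [0.5277, 0.0895, 0.1819]
ee_rot: [[-0.984, 0.177, 0.0], [0.177, 0.984, 0.0], [-0.0, 0.0, -1.0]]
ft_force: [-0.7, -0.5, 0.0]
grip_width: 0.0639
finger_force: 0.0
```

>>> play_rows --targets '[{"delta_pos": [0.01, 0.05, 0], "rot": [0, 0, 0], "jaw": -0.5}, {"delta_pos": [0, 0, 0], "rot": [0, 0, 0], "jaw": -0.5}]'

```text
clock: 9.65
position: [0.5278, 0.09, 0.1818]
ee_rot: [[-0.984, 0.177, -0.0], [0.177, 0.984, 0.0], [0.0, 0.0, -1.0]]
ft_force: [0.8, 0.2, 0.4]
grip_width: 0.0643
finger_force: 0.1
```

>>> play_rows --targets '[{"delta_pos": [0.02, 0.1, 0], "rot": [0, 0, 0], "jaw": -0.5}, {"delta_pos": [0, 0, 0], "rot": [0, 0, 0], "jaw": -0.5}]'

```text
clock: 9.85
position: [0.528, 0.0911, 0.1819]
ee_rot: [[-0.984, 0.177, 0.0], [0.177, 0.984, 0.0], [-0.0, 0.0, -1.0]]
ft_force: [-0.2, 0.6, 1.7]
grip_width: 0.0642
finger_force: 0.0
```

>>> play_rows --targets '[{"delta_pos": [0.02, 0.1, 0], "rot": [0, 0, 0], "jaw": -0.5}, {"delta_pos": [0, 0, 0], "rot": [0, 0, 0], "jaw": -0.5}]'

```text
clock: 10.05
position: [0.5282, 0.0921, 0.1819]
ee_rot: [[-0.984, 0.177, 0.0], [0.177, 0.984, 0.0], [-0.0, 0.0, -1.0]]
ft_force: [0.8, -0.2, 0.8]
grip_width: 0.0639
finger_force: 0.0
```

>>> play_rows --targets '[{"delta_pos": [0.02, 0.1, 0], "rot": [0, 0, 0], "jaw": -0.5}, {"delta_pos": [0, 0, 0], "rot": [0, 0, 0], "jaw": -0.5}]'

```text
clock: 10.25
position: [0.5284, 0.093, 0.1819]
ee_rot: [[-0.984, 0.177, -0.0], [0.177, 0.984, 0.0], [0.0, 0.0, -1.0]]
ft_force: [0.3, 0.9, 0.2]
grip_width: 0.0643
finger_force: 0.0
```

>>> play_rows --targets '[{"delta_pos": [0.02, 0.1, 0], "rot": [0, 0, 0], "jaw": -0.5}, {"delta_pos": [0, 0, 0], "rot": [0, 0, 0], "jaw": -0.5}]'

```text
clock: 10.45
position: [0.5284, 0.0934, 0.1818]
ee_rot: [[-0.984, 0.176, -0.001], [0.176, 0.984, -0.001], [0.0, -0.001, -1.0]]
ft_force: [-0.2, -3.0, 0.6]
grip_width: 0.0642
finger_force: 1.3
```

>>> play_rows --targets '[{"delta_pos": [0.02, 0.1, 0], "rot": [0, 0, 0], "jaw": -0.5}, {"delta_pos": [0, 0, 0], "rot": [0, 0, 0], "jaw": -0.5}]'

```text
clock: 10.65
position: [0.5286, 0.0941, 0.182]
ee_rot: [[-0.984, 0.176, -0.001], [0.176, 0.984, -0.002], [0.001, -0.002, -1.0]]
ft_force: [-1.1, -4.4, 1.4]
grip_width: 0.0641
finger_force: 2.6
```

>>> play_rows --targets '[{"delta_pos": [0.01, 0.05, 0], "rot": [0, 0, 0], "jaw": -0.5}, {"delta_pos": [0, 0, 0], "rot": [0, 0, 0], "jaw": -0.5}]'

```text
clock: 10.85
position: [0.5287, 0.0944, 0.1822]
ee_rot: [[-0.984, 0.176, -0.001], [0.176, 0.984, -0.002], [0.001, -0.003, -1.0]]
ft_force: [-1.1, -5.8, 3.0]
grip_width: 0.0639
finger_force: 3.0
```

>>> play_rows --targets '[{"delta_pos": [0.01, 0.05, 0], "rot": [0, 0, 0], "jaw": -0.5}, {"delta_pos": [0, 0, 0], "rot": [0, 0, 0], "jaw": -0.5}]'

```text
clock: 11.05
position: [0.5287, 0.0946, 0.1822]
ee_rot: [[-0.984, 0.176, -0.001], [0.176, 0.984, -0.003], [0.001, -0.003, -1.0]]
ft_force: [-2.3, -6.4, 4.0]
grip_width: 0.0644
finger_force: 3.5
```

>>> play_rows --targets '[{"delta_pos": [-0.09, -0.5, 0], "rot": [0, 0, 0], "jaw": -0.5}, {"delta_pos": [-0.09, -0.5, 0], "rot": [0, 0, 0], "jaw": -0.5}, {"delta_pos": [-0.07, -0.4, 0], "rot": [0, 0, 0], "jaw": -0.5}, {"delta_pos": [-0.07, -0.4, 0], "rot": [0, 0, 0], "jaw": -0.5}, {"delta_pos": [0, 0, 0], "rot": [0, 0, 0], "jaw": -0.5}]'

```text
clock: 11.55
position: [0.5257, 0.0776, 0.1818]
ee_rot: [[-0.984, 0.177, -0.0], [0.177, 0.984, 0.0], [0.0, 0.0, -1.0]]
ft_force: [-0.1, 0.4, 0.8]
grip_width: 0.0638
finger_force: 0.0
```

>>> play_rows --targets '[{"delta_pos": [-0.03, -0.15, 0], "rot": [0, 0, 0], "jaw": -0.5}, {"delta_pos": [0, 0, 0], "rot": [0, 0, 0], "jaw": -0.5}]'

```text
clock: 11.75
position: [0.5255, 0.0764, 0.1819]
ee_rot: [[-0.984, 0.177, 0.0], [0.177, 0.984, 0.0], [-0.0, 0.0, -1.0]]
ft_force: [0.1, 0.0, 0.5]
grip_width: 0.0642
finger_force: 0.0
```

>>> play_rows --targets '[{"delta_pos": [-0.02, -0.1, 0], "rot": [0, 0, 0], "jaw": -0.5}, {"delta_pos": [0, 0, 0], "rot": [0, 0, 0], "jaw": -0.5}]'

```text
clock: 11.95
position: [0.5254, 0.0755, 0.1819]
ee_rot: [[-0.984, 0.177, 0.0], [0.177, 0.984, 0.0], [-0.0, 0.0, -1.0]]
ft_force: [-0.2, 0.1, 0.1]
grip_width: 0.064
finger_force: 0.1
```

>>> play_rows --targets '[{"delta_pos": [-0.03, -0.15, 0], "rot": [0, 0, 0], "jaw": -0.5}, {"delta_pos": [0, 0, 0], "rot": [0, 0, 0], "jaw": -0.5}]'

```text
clock: 12.15
position: [0.525, 0.0738, 0.1819]
ee_rot: [[-0.984, 0.177, 0.0], [0.177, 0.984, -0.0], [-0.0, -0.0, -1.0]]
ft_force: [-0.3, 0.1, 0.1]
grip_width: 0.064
finger_force: 0.1
```

>>> play_rows --targets '[{"delta_pos": [-0.02, -0.1, 0], "rot": [0, 0, 0], "jaw": -0.5}, {"delta_pos": [0, 0, 0], "rot": [0, 0, 0], "jaw": -0.5}]'

```text
clock: 12.35
position: [0.5248, 0.0728, 0.1819]
ee_rot: [[-0.984, 0.177, -0.0], [0.177, 0.984, -0.0], [0.0, -0.0, -1.0]]
ft_force: [0.8, 0.2, -0.0]
grip_width: 0.0644
finger_force: 0.1
```

>>> play_rows --targets '[{"delta_pos": [-0.02, -0.1, 0], "rot": [0, 0, 0], "jaw": -0.5}, {"delta_pos": [0, 0, 0], "rot": [0, 0, 0], "jaw": -0.5}, {"delta_pos": [-0.02, -0.1, 0], "rot": [0, 0, 0], "jaw": -0.5}, {"delta_pos": [0, 0, 0], "rot": [0, 0, 0], "jaw": -0.5}]'

```text
clock: 12.75
position: [0.5243, 0.0708, 0.1818]
ee_rot: [[-0.984, 0.177, -0.0], [0.177, 0.984, -0.0], [0.0, -0.0, -1.0]]
ft_force: [-0.5, -0.8, 0.1]
grip_width: 0.0639
finger_force: 0.0
```

>>> play_rows --targets '[{"delta_pos": [-0.02, -0.1, 0], "rot": [0, 0, 0], "jaw": -0.5}, {"delta_pos": [0, 0, 0], "rot": [0, 0, 0], "jaw": -0.5}]'

```text
clock: 12.95
position: [0.5242, 0.0698, 0.1819]
ee_rot: [[-0.984, 0.177, -0.0], [0.177, 0.984, -0.0], [0.0, -0.0, -1.0]]
ft_force: [0.5, -0.6, 0.2]
grip_width: 0.0642
finger_force: 0.0
```

>>> play_rows --targets '[{"delta_pos": [-0.03, -0.15, 0], "rot": [0, 0, 0], "jaw": -0.5}, {"delta_pos": [0, 0, 0], "rot": [0, 0, 0], "jaw": -0.5}, {"delta_pos": [-0.03, -0.15, 0], "rot": [0, 0, 0], "jaw": -0.5}, {"delta_pos": [0, 0, 0], "rot": [0, 0, 0], "jaw": -0.5}]'

```text
clock: 13.35
position: [0.5235, 0.0667, 0.1818]
ee_rot: [[-0.984, 0.177, -0.0], [0.177, 0.984, -0.0], [0.0, -0.0, -1.0]]
ft_force: [0.8, 0.1, -0.0]
grip_width: 0.0643
finger_force: 0.0
```

>>> play_rows --targets '[{"delta_pos": [-0.02, -0.1, 0], "rot": [0, 0, 0], "jaw": -0.5}, {"delta_pos": [0, 0, 0], "rot": [0, 0, 0], "jaw": -0.5}]'

```text
clock: 13.55
position: [0.5233, 0.0658, 0.1818]
ee_rot: [[-0.984, 0.177, -0.0], [0.177, 0.984, -0.0], [0.0, -0.0, -1.0]]
ft_force: [0.2, 0.2, 0.3]
grip_width: 0.0638
finger_force: 0.0
```

>>> play_rows --targets '[{"delta_pos": [-0.02, -0.1, 0], "rot": [0, 0, 0], "jaw": -0.5}, {"delta_pos": [0, 0, 0], "rot": [0, 0, 0], "jaw": -0.5}]'

```text
clock: 13.75
position: [0.5231, 0.0648, 0.1818]
ee_rot: [[-0.984, 0.177, -0.0], [0.177, 0.984, -0.0], [0.0, -0.0, -1.0]]
ft_force: [0.3, 0.0, -0.1]
grip_width: 0.0639
finger_force: 0.0
```

>>> play_rows --targets '[{"delta_pos": [-0.02, -0.1, 0], "rot": [0, 0, 0], "jaw": -0.5}, {"delta_pos": [0, 0, 0], "rot": [0, 0, 0], "jaw": -0.5}]'

```text
clock: 13.95
position: [0.523, 0.064, 0.1819]
ee_rot: [[-0.984, 0.177, 0.0], [0.177, 0.984, 0.0], [-0.0, 0.0, -1.0]]
ft_force: [-0.5, 1.7, -0.2]
grip_width: 0.0642
finger_force: 0.4
```

>>> play_rows --targets '[{"delta_pos": [-0.02, -0.1, 0], "rot": [0, 0, 0], "jaw": -0.5}, {"delta_pos": [0, 0, 0], "rot": [0, 0, 0], "jaw": -0.5}]'

```text
clock: 14.15
position: [0.5229, 0.0635, 0.182]
ee_rot: [[-0.984, 0.177, 0.0], [0.177, 0.984, 0.001], [-0.0, 0.001, -1.0]]
ft_force: [1.3, 3.6, 0.2]
grip_width: 0.064
finger_force: 1.8
```

>>> play_rows --targets '[{"delta_pos": [-0.02, -0.1, 0], "rot": [0, 0, 0], "jaw": -0.5}, {"delta_pos": [0, 0, 0], "rot": [0, 0, 0], "jaw": -0.5}]'

```text
clock: 14.35
position: [0.5229, 0.0628, 0.1824]
ee_rot: [[-0.984, 0.177, 0.001], [0.177, 0.984, 0.002], [-0.0, 0.002, -1.0]]
ft_force: [0.0, 5.1, 2.5]
grip_width: 0.0638
finger_force: 2.7
```

>>> play_rows --targets '[{"delta_pos": [-0.01, -0.05, 0], "rot": [0, 0, 0], "jaw": -0.5}, {"delta_pos": [0, 0, 0], "rot": [0, 0, 0], "jaw": -0.5}]'

```text
clock: 14.55
position: [0.5229, 0.0624, 0.1825]
ee_rot: [[-0.984, 0.177, 0.001], [0.177, 0.984, 0.002], [-0.001, 0.002, -1.0]]
ft_force: [0.1, 4.9, 2.6]
grip_width: 0.0637
finger_force: 2.9
```

>>> play_rows --targets '[{"delta_pos": [-0.01, -0.07, 0], "rot": [0, 0, 0], "jaw": -0.5}, {"delta_pos": [0, 0, 0], "rot": [0, 0, 0], "jaw": -0.5}]'

```text
clock: 14.75
position: [0.5229, 0.0618, 0.1826]
ee_rot: [[-0.984, 0.178, 0.001], [0.178, 0.984, 0.002], [-0.001, 0.003, -1.0]]
ft_force: [0.1, 6.4, 2.9]
grip_width: 0.0637
finger_force: 3.2
```

>>> play_rows --targets '[{"delta_pos": [-0.01, -0.05, 0], "rot": [0, 0, 0], "jaw": -0.5}, {"delta_pos": [0, 0, 0], "rot": [0, 0, 0], "jaw": -0.5}]'

```text
clock: 14.95
position: [0.5229, 0.0615, 0.1828]
ee_rot: [[-0.984, 0.178, 0.002], [0.178, 0.984, 0.003], [-0.001, 0.003, -1.0]]
ft_force: [0.6, 6.5, 2.9]
grip_width: 0.0642
finger_force: 3.4
```

>>> play_rows --targets '[{"delta_pos": [0.07, 0.4, 0], "rot": [0, 0, 0], "jaw": -0.5}, {"delta_pos": [0.07, 0.4, 0], "rot": [0, 0, 0], "jaw": -0.5}, {"delta_pos": [0, 0, 0], "rot": [0, 0, 0], "jaw": -0.5}, {"delta_pos": [0, 0, 2.5], "rot": [0, 0, 0], "jaw": -0.5}, {"delta_pos": [0, 0, 4], "rot": [0, 0, 0], "jaw": -0.5}, {"delta_pos": [0, 0, 2], "rot": [0, 0, 0], "jaw": -0.5}, {"delta_pos": [-0.6, -3.3, 0], "rot": [0, 0, 0], "jaw": -0.5}, {"delta_pos": [-0.6, -3.3, 0], "rot": [0, 0, 0], "jaw": -0.5}, {"delta_pos": [-0.5, -3.2, 0], "rot": [0, 0, 0], "jaw": -0.5}, {"delta_pos": [0, 0, 0], "rot": [0, 0, 0], "jaw": -0.5}, {"delta_pos": [0, 0, 0], "rot": [0, 0, 0], "jaw": -0.5}]'

```text
clock: 16.05
position: [0.5064, -0.0305, 0.2667]
ee_rot: [[-0.984, 0.179, -0.001], [0.179, 0.984, -0.0], [0.0, -0.0, -1.0]]
ft_force: [-0.4, 0.1, 0.3]
grip_width: 0.0644
finger_force: 0.0
```

```bash
python3 - <<'E'
from h import *
p=manip.get_image("wrist"); save(p,"w1.png")
print(manip.get_obs()["position"])
for d in manip.mark_of(p,"cam_a_head")[:4]:
    w=world(p,d["centre"]); print(round(d["p"],2),w.round(3),proj(p,w).round())
p=manip.get_image("scene")
for q in("tray","tray_hole0"):
    for d in manip.mark_of(p,q)[:2]: print(q,round(d["p"],2),world(p,d["centre"]).round(3))
E
```

```text
[ 0.50658192 -0.02983189  0.26667852]
tray 0.56 [ 0.478 -0.281  0.001]
tray_hole0 0.96 [ 0.478 -0.28   0.045]
tray_hole0 0.61 [ 0.51  -0.032  0.053]
```

View pics/w1.png

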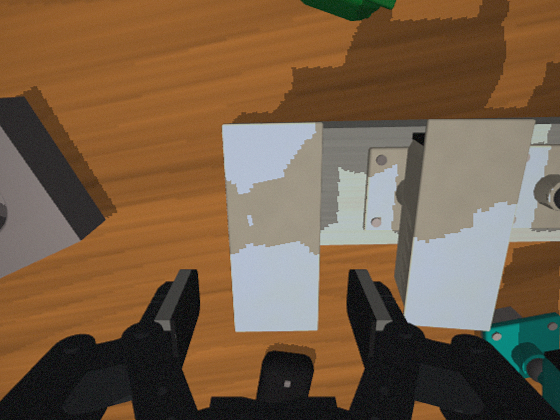

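>>> play_rows --targets '[{"delta_pos": [0, 0, -3], "rot": [0, 0, 0], "jaw": -0.5}, {"delta_pos": [0, 0, -3], "rot": [0, 0, 0], "jaw": -0.5}, {"delta_pos": [0, 0, -2.5], "rot": [0, 0, 0], "jaw": -0.5}, {"delta_pos": [0, 0, 0], "rot": [0, 0, 0], "jaw": -0.5}, {"delta_pos": [0.07, 0.35, 0], "rot": [0, 0, 0], "jaw": -0.5}, {"delta_pos": [0.07, 0.35, 0], "rot": [0, 0, 0], "jaw": -0.5}, {"delta_pos": [0, 0, 0], "rot": [0, 0, 0], "jaw": -0.5}]'

```text
clock: 17.0
position: [0.5095, -0.0223, 0.1837]
ee_rot: [[-0.984, 0.176, 0.004], [0.176, 0.984, -0.0], [-0.004, 0.0, -1.0]]
ft_force: [-0.7, -0.8, 0.4]
grip_width: 0.0641
finger_force: 0.0
```

>>> play_rows --targets '[{"delta_pos": [0.03, 0.15, 0], "rot": [0, 0, 0], "jaw": -0.5}, {"delta_pos": [0, 0, 0], "rot": [0, 0, 0], "jaw": -0.5}]'

```text
clock: 17.2
position: [0.5089, -0.0212, 0.1827]
ee_rot: [[-0.984, 0.177, 0.002], [0.177, 0.984, -0.0], [-0.002, 0.0, -1.0]]
ft_force: [0.8, 0.9, 0.4]
grip_width: 0.0641
finger_force: 0.0
```

>>> play_rows --targets '[{"delta_pos": [0.02, 0.1, 0], "rot": [0, 0, 0], "jaw": -0.5}, {"delta_pos": [0, 0, 0], "rot": [0, 0, 0], "jaw": -0.5}]'

```text
clock: 17.4
position: [0.5086, -0.0203, 0.182]
ee_rot: [[-0.984, 0.177, 0.0], [0.177, 0.984, -0.0], [-0.0, 0.0, -1.0]]
ft_force: [0.4, 0.4, 0.1]
grip_width: 0.0638
finger_force: 0.0
```

>>> play_rows --targets '[{"delta_pos": [0.02, 0.1, 0], "rot": [0, 0, 0], "jaw": -0.5}, {"delta_pos": [0, 0, 0], "rot": [0, 0, 0], "jaw": -0.5}]'

```text
clock: 17.6
position: [0.5087, -0.0198, 0.182]
ee_rot: [[-0.984, 0.176, -0.0], [0.176, 0.984, -0.001], [0.0, -0.001, -1.0]]
ft_force: [-2.0, -1.3, 1.6]
grip_width: 0.064
finger_force: 1.2
```

>>> play_rows --targets '[{"delta_pos": [0.02, 0.1, 0], "rot": [0, 0, 0], "jaw": -0.5}, {"delta_pos": [0, 0, 0], "rot": [0, 0, 0], "jaw": -0.5}]'

```text
clock: 17.8
position: [0.5088, -0.0192, 0.1821]
ee_rot: [[-0.984, 0.176, -0.001], [0.176, 0.984, -0.002], [0.0, -0.002, -1.0]]
ft_force: [-1.5, -4.5, 2.3]
grip_width: 0.0642
finger_force: 2.6
```

>>> play_rows --targets '[{"delta_pos": [0.02, 0.1, 0], "rot": [0, 0, 0], "jaw": -0.5}, {"delta_pos": [0, 0, 0], "rot": [0, 0, 0], "jaw": -0.5}]'

```text
clock: 18.0
position: [0.509, -0.0187, 0.1824]
ee_rot: [[-0.984, 0.176, -0.001], [0.176, 0.984, -0.003], [0.001, -0.003, -1.0]]
ft_force: [-2.1, -5.9, 4.2]
grip_width: 0.0641
finger_force: 3.3
```

>>> play_rows --targets '[{"delta_pos": [0.01, 0.05, 0], "rot": [0, 0, 0], "jaw": -0.5}, {"delta_pos": [0, 0, 0], "rot": [0, 0, 0], "jaw": -0.5}]'

```text
clock: 18.2
position: [0.509, -0.0184, 0.1825]
ee_rot: [[-0.984, 0.175, -0.001], [0.175, 0.984, -0.004], [0.001, -0.004, -1.0]]
ft_force: [-2.1, -6.5, 5.2]
grip_width: 0.0642
finger_force: 3.7
```

>>> play_rows --targets '[{"delta_pos": [-0.09, -0.5, 0], "rot": [0, 0, 0], "jaw": -0.5}, {"delta_pos": [-0.09, -0.5, 0], "rot": [0, 0, 0], "jaw": -0.5}, {"delta_pos": [-0.09, -0.5, 0], "rot": [0, 0, 0], "jaw": -0.5}, {"delta_pos": [-0.08, -0.4, 0], "rot": [0, 0, 0], "jaw": -0.5}, {"delta_pos": [0, 0, 0], "rot": [0, 0, 0], "jaw": -0.5}]'

```text
clock: 18.7
position: [0.5057, -0.0361, 0.1817]
ee_rot: [[-0.984, 0.178, -0.0], [0.178, 0.984, 0.0], [0.0, 0.0, -1.0]]
ft_force: [0.1, -0.1, 0.3]
grip_width: 0.0641
finger_force: 0.0
```

>>> play_rows --targets '[{"delta_pos": [-0.03, -0.15, 0], "rot": [0, 0, 0], "jaw": -0.5}, {"delta_pos": [0, 0, 0], "rot": [0, 0, 0], "jaw": -0.5}]'

```text
clock: 18.9
position: [0.5055, -0.0373, 0.1818]
ee_rot: [[-0.984, 0.177, 0.0], [0.177, 0.984, 0.0], [0.0, 0.0, -1.0]]
ft_force: [-0.4, 0.9, -0.0]
grip_width: 0.0638
finger_force: 0.0
```

>>> play_rows --targets '[{"delta_pos": [-0.02, -0.1, 0], "rot": [0, 0, 0], "jaw": -0.5}, {"delta_pos": [0, 0, 0], "rot": [0, 0, 0], "jaw": -0.5}]'

```text
clock: 19.1
position: [0.5053, -0.0383, 0.1819]
ee_rot: [[-0.984, 0.177, -0.0], [0.177, 0.984, 0.0], [0.0, 0.0, -1.0]]
ft_force: [-0.1, 0.1, 1.1]
grip_width: 0.0636
finger_force: 0.0
```

>>> play_rows --targets '[{"delta_pos": [-0.02, -0.1, 0], "rot": [0, 0, 0], "jaw": -0.5}, {"delta_pos": [0, 0, 0], "rot": [0, 0, 0], "jaw": -0.5}]'

```text
clock: 19.3
position: [0.5051, -0.0393, 0.1819]
ee_rot: [[-0.984, 0.177, -0.0], [0.177, 0.984, -0.0], [0.0, -0.0, -1.0]]
ft_force: [0.9, 0.2, -0.1]
grip_width: 0.0642
finger_force: 0.0
```

>>> play_rows --targets '[{"delta_pos": [-0.02, -0.1, 0], "rot": [0, 0, 0], "jaw": -0.5}, {"delta_pos": [0, 0, 0], "rot": [0, 0, 0], "jaw": -0.5}]'

```text
clock: 19.5
position: [0.505, -0.0398, 0.1819]
ee_rot: [[-0.984, 0.177, 0.0], [0.177, 0.984, 0.001], [-0.0, 0.001, -1.0]]
ft_force: [0.3, 2.4, 0.7]
grip_width: 0.0641
finger_force: 1.3
```

>>> play_rows --targets '[{"delta_pos": [-0.02, -0.1, 0], "rot": [0, 0, 0], "jaw": -0.5}, {"delta_pos": [0, 0, 0], "rot": [0, 0, 0], "jaw": -0.5}]'

```text
clock: 19.7
position: [0.5049, -0.0405, 0.1822]
ee_rot: [[-0.984, 0.177, 0.0], [0.177, 0.984, 0.002], [-0.0, 0.002, -1.0]]
ft_force: [0.3, 5.3, 2.8]
grip_width: 0.0638
finger_force: 2.5
```

>>> play_rows --targets '[{"delta_pos": [-0.01, -0.05, 0], "rot": [0, 0, 0], "jaw": -0.5}, {"delta_pos": [0, 0, 0], "rot": [0, 0, 0], "jaw": -0.5}]'

```text
clock: 19.9
position: [0.5049, -0.0408, 0.1824]
ee_rot: [[-0.984, 0.178, 0.001], [0.178, 0.984, 0.002], [-0.0, 0.002, -1.0]]
ft_force: [0.0, 5.4, 2.9]
grip_width: 0.064
finger_force: 2.8
```

>>> play_rows --targets '[{"delta_pos": [-0.01, -0.05, 0], "rot": [0, 0, 0], "jaw": -0.5}, {"delta_pos": [0, 0, 0], "rot": [0, 0, 0], "jaw": -0.5}]'

```text
clock: 20.1
position: [0.5049, -0.041, 0.1826]
ee_rot: [[-0.984, 0.178, 0.001], [0.178, 0.984, 0.003], [-0.0, 0.003, -1.0]]
ft_force: [-0.3, 7.3, 4.6]
grip_width: 0.0644
finger_force: 3.2
```

>>> play_rows --targets '[{"delta_pos": [0.1, 0.65, 0], "rot": [0, 0, 0], "jaw": -0.5}, {"delta_pos": [0.1, 0.65, 0], "rot": [0, 0, 0], "jaw": -0.5}, {"delta_pos": [0, 0, 2.5], "rot": [0, 0, 0], "jaw": -0.5}, {"delta_pos": [0, 0, 4], "rot": [0, 0, 0], "jaw": -0.5}, {"delta_pos": [0, 0, 2], "rot": [0, 0, 0], "jaw": -1}, {"delta_pos": [0.7, 3.6, 0], "rot": [0, 0, 0], "jaw": -1}, {"delta_pos": [0.6, 3.6, 0], "rot": [0, 0, 0], "jaw": -1}, {"delta_pos": [0.6, 3.6, 0], "rot": [0, 0, 0], "jaw": -1}, {"delta_pos": [0, 0, 0], "rot": [0, 0, 0], "jaw": -1}, {"delta_pos": [0, 0, 0], "rot": [0, 0, 0], "jaw": -1}]'

```text
clock: 21.1
position: [0.5253, 0.0793, 0.2665]
ee_rot: [[-0.985, 0.174, -0.001], [0.174, 0.985, -0.001], [0.0, -0.001, -1.0]]
ft_force: [0.1, 0.2, -0.3]
grip_width: 0.0852
finger_force: 0.0
```

>>> play_rows --targets '[{"delta_pos": [0, 0, -3], "rot": [0, 0, 0], "jaw": -1}, {"delta_pos": [0, 0, -3], "rot": [0, 0, 0], "jaw": -1}, {"delta_pos": [0, 0, -2.4], "rot": [0, 0, 0], "jaw": -1}, {"delta_pos": [0, 0, 0], "rot": [0, 0, 0], "jaw": -1}, {"delta_pos": [0, 0, 0], "rot": [0, 0, 0], "jaw": -1}]'

```text
clock: 21.6
position: [0.5253, 0.0777, 0.1827]
ee_rot: [[-0.984, 0.178, -0.001], [0.178, 0.984, -0.001], [0.001, -0.001, -1.0]]
ft_force: [0.0, 0.0, -0.2]
grip_width: 0.0851
finger_force: 0.0
```

>>> play_rows --targets '[{"delta_pos": [0.02, 0.1, 0], "rot": [0, 0, 0], "jaw": -0.6}, {"delta_pos": [0, 0, 0], "rot": [0, 0, 0], "jaw": -0.4}, {"delta_pos": [0, 0, 0], "rot": [0, 0, 0], "jaw": -0.3}, {"delta_pos": [0, 0, 0], "rot": [0, 0, 0], "jaw": -0.2}, {"delta_pos": [0, 0, 0], "rot": [0, 0, 0], "jaw": -0.1}, {"delta_pos": [0, 0, 0], "rot": [0, 0, 0], "jaw": 0}, {"delta_pos": [0, 0, 0], "rot": [0, 0, 0], "jaw": 0.2}, {"delta_pos": [0, 0, 0], "rot": [0, 0, 0], "jaw": 0.2}, {"delta_pos": [0, 0, 0], "rot": [0, 0, 0], "jaw": 0.2}]' --force 30

```text
clock: 22.5
position: [0.5258, 0.0794, 0.1834]
ee_rot: [[-0.984, 0.176, 0.0], [0.176, 0.984, -0.001], [-0.0, -0.001, -1.0]]
ft_force: [-2.0, -2.4, 6.1]
grip_width: 0.0436
finger_force: 31.5
```

>>> play_rows --targets '[{"delta_pos": [0, -0.05, 0.2], "rot": [0, 0, 0], "jaw": 0.2}, {"delta_pos": [0, 0, 0.4], "rot": [0, 0, 0], "jaw": 0.2}, {"delta_pos": [0, 0, 0.5], "rot": [0, 0, 0], "jaw": 0.2}, {"delta_pos": [0, 0, 0], "rot": [0, 0, 0], "jaw": 0.2}, {"delta_pos": [0, 0, 0], "rot": [0, 0, 0], "jaw": 0.2}]' --force 45

```text
clock: 23.0
position: [0.5253, 0.0794, 0.1937]
ee_rot: [[-0.984, 0.177, -0.001], [0.177, 0.984, 0.0], [0.001, 0.0, -1.0]]
ft_force: [0.8, 0.0, -6.9]
grip_width: 0.0434
finger_force: 47.1
```

>>> play_rows --targets '[{"delta_pos": [0, 0, 1], "rot": [0, 0, 0], "jaw": 0.2}, {"delta_pos": [0, 0, 1.5], "rot": [0, 0, 0], "jaw": 0.2}, {"delta_pos": [0, 0, 2], "rot": [0, 0, 0], "jaw": 0.2}, {"delta_pos": [0, 0, 3], "rot": [0, 0, 0], "jaw": 0.2}, {"delta_pos": [0, 0, 4], "rot": [0, 0, 0], "jaw": 0.2}, {"delta_pos": [0, 0, 4], "rot": [0, 0, 0], "jaw": 0.2}, {"delta_pos": [0, 0, 3], "rot": [0, 0, 0], "jaw": 0.2}, {"delta_pos": [0, 0, 0.5], "rot": [0, 0, 0], "jaw": 0.2}, {"delta_pos": [0, 0, 0], "rot": [0, 0, 0], "jaw": 0.2}, {"delta_pos": [0, 0, 0], "rot": [0, 0, 0], "jaw": 0.2}]'

```text
clock: 24.0
position: [0.524, 0.0792, 0.3812]
ee_rot: [[-0.984, 0.177, -0.006], [0.177, 0.984, -0.0], [0.005, -0.001, -1.0]]
ft_force: [0.3, -0.2, -7.4]
grip_width: 0.0431
finger_force: 47.6
```

```bash
python3 - <<'E'
from h import *
o=manip.get_obs(); print(o["position"],o["ft_force"])
a=manip.get_image("scene");b=manip.get_image("top")
A=cv2.resize(a["image"][120:300,110:430],None,fx=2.4,fy=2.4)[:300,:768]
A=cv2.resize(a["image"][90:260,170:430],(780,510))
cv2.imwrite("pics/s1.png",A[...,::-1])
for p in(a,b):
    for q in("cam_a","tray_hole0"):
        for d in manip.mark_of(p,q)[:6]: print(q,round(d["p"],2),world(p,d["centre"]).round(3))
E
```

```text
[0.52404299 0.07916097 0.38120283] [ 0.34336964 -0.1763684  -7.43715943]
cam_a 0.97 [0.524 0.08  0.25 ]
cam_a 0.86 [0.545 0.185 0.049]
cam_a 0.71 [ 0.513 -0.033  0.046]
cam_a 0.61 [0.716 0.176 0.035]
cam_a 0.58 [0.347 0.049 0.038]
cam_a 0.15 [ 0.477 -0.281  0.046]
tray_hole0 0.87 [ 0.476 -0.281  0.044]
tray_hole0 0.41 [0.526 0.082 0.331]
cam_a 0.94 [ 0.51  -0.029  0.049]
cam_a 0.84 [0.524 0.074 0.249]
cam_a 0.82 [0.346 0.047 0.041]
cam_a 0.68 [0.521 0.355 0.039]
cam_a 0.6 [0.541 0.188 0.053]
cam_a 0.51 [0.714 0.182 0.037]
tray_hole0 0.97 [ 0.478 -0.276  0.051]
```

View pics/s1.png

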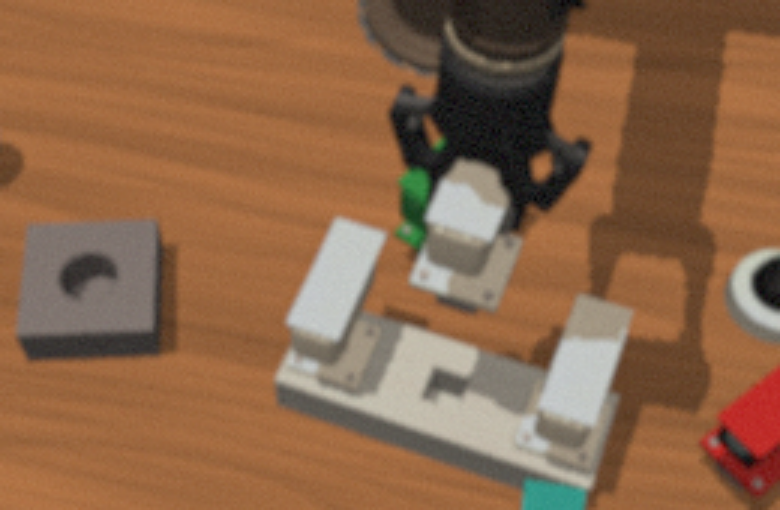

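>>> play_rows --targets '[{"delta_pos": [-0.2, -1.5, 0], "rot": [0, 0, 0], "jaw": 0.2}, {"delta_pos": [-0.4, -3, 0], "rot": [0, 0, 0], "jaw": 0.2}, {"delta_pos": [-0.5, -3.5, 0], "rot": [0, 0, 0], "jaw": 0.2}, {"delta_pos": [-0.5, -3.5, 0], "rot": [0, 0, 0], "jaw": 0.2}, {"delta_pos": [-0.5, -3.5, 0], "rot": [0, 0, 0], "jaw": 0.2}, {"delta_pos": [-0.5, -3.5, 0], "rot": [0, 0, 0], "jaw": 0.2}, {"delta_pos": [-0.5, -3.5, 0], "rot": [0, 0, 0], "jaw": 0.2}, {"delta_pos": [-0.5, -3.5, 0], "rot": [0, 0, 0], "jaw": 0.2}, {"delta_pos": [-0.4, -3.5, 0], "rot": [0, 0, 0], "jaw": 0.2}, {"delta_pos": [-0.3, -3, 0], "rot": [0, 0, 0], "jaw": 0.2}, {"delta_pos": [-0.2, -2, 0], "rot": [0, 0, 0], "jaw": 0.2}, {"delta_pos": [-0.2, -1.9, 0], "rot": [0, 0, 0], "jaw": 0.2}, {"delta_pos": [0, 0, 0], "rot": [0, 0, 0], "jaw": 0.2}, {"delta_pos": [0, 0, 0], "rot": [0, 0, 0], "jaw": 0.2}, {"delta_pos": [0, 0, 0], "rot": [0, 0, 0], "jaw": 0.2}]'

```text
clock: 25.8
position: [0.4784, -0.2792, 0.3836]
ee_rot: [[-0.984, 0.177, -0.001], [0.177, 0.984, 0.001], [0.001, 0.001, -1.0]]
ft_force: [-0.7, 1.1, -6.9]
grip_width: 0.0439
finger_force: 48.2
```

>>> play_rows --targets '[{"delta_pos": [0, 0, -3], "rot": [0, 0, 0], "jaw": 0.2}, {"delta_pos": [0, 0, -4], "rot": [0, 0, 0], "jaw": 0.2}, {"delta_pos": [0, 0, -4], "rot": [0, 0, 0], "jaw": 0.2}, {"delta_pos": [0, 0, -2.5], "rot": [0, 0, 0], "jaw": 0.2}, {"delta_pos": [0, 0, 0], "rot": [0, 0, 0], "jaw": 0.2}, {"delta_pos": [0, 0, 0], "rot": [0, 0, 0], "jaw": 0.2}]'

```text
clock: 26.4
position: [0.4791, -0.2793, 0.2492]
ee_rot: [[-0.984, 0.176, -0.0], [0.176, 0.984, 0.0], [0.0, 0.0, -1.0]]
ft_force: [0.7, -0.8, -6.2]
grip_width: 0.0435
finger_force: 49.2
```

```bash
python3 - <<'E'
from h import *
o=manip.get_obs(); print(o["position"],o["ft_force"],o["ee_rot"].round(3).tolist())
a=manip.get_image("wrist");b=manip.get_image("scene");c=manip.get_image("top")
B=cv2.resize(b["image"][120:240,130:290],(400,300)); C=cv2.resize(c["image"][170:290,290:450],(400,300)); A=cv2.resize(a["image"],(400,300))
cv2.imwrite("pics/x1.png",np.vstack([np.hstack([A,B]),np.hstack([C,C*0])])[...,::-1])
for p in(a,b,c):
    for q in("cam_a","tray_hole0"):
        for d in manip.mark_of(p,q)[:4]:
            w=world(p,d["centre"])
            if w[1]<-.15: print(q,round(d["p"],2),w.round(3))
E
```

```text
[ 0.4790718  -0.27927455  0.24918039] [ 0.72405809 -0.82914266 -6.24027355] [[-0.984, 0.176, -0.0], [0.176, 0.984, 0.0], [0.0, 0.0, -1.0]]
cam_a 0.65 [ 0.48  -0.279  0.119]
tray_hole0 0.92 [ 0.475 -0.28   0.047]
cam_a 0.69 [ 0.481 -0.283  0.12 ]
tray_hole0 0.84 [ 0.477 -0.28   0.05 ]
```

View pics/x1.png

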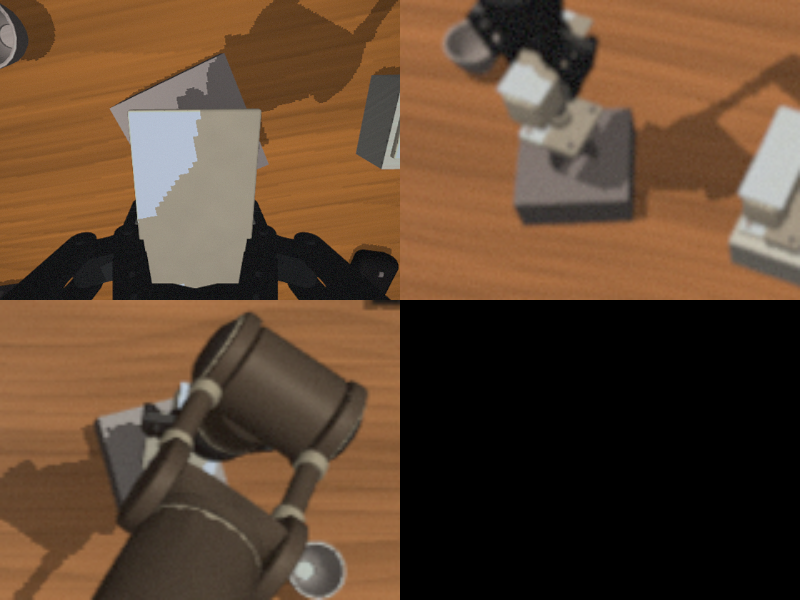

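>>> play_rows --targets '[{"delta_pos": [-0.25, 0, -1], "rot": [0, 0, 0], "jaw": 0.2}, {"delta_pos": [0, 0, -1], "rot": [0, 0, 0], "jaw": 0.2}, {"delta_pos": [0, 0, -1], "rot": [0, 0, 0], "jaw": 0.2}, {"delta_pos": [0, 0, -1], "rot": [0, 0, 0], "jaw": 0.2}, {"delta_pos": [0, 0, 0], "rot": [0, 0, 0], "jaw": 0.2}]'

```text
clock: 27.35
position: [0.4747, -0.2788, 0.2061]
ee_rot: [[-0.984, 0.177, -0.004], [0.177, 0.984, 0.003], [0.005, 0.002, -1.0]]
ft_force: [-0.4, 0.1, -8.6]
grip_width: 0.0437
finger_force: 49.2
```

>>> play_rows --targets '[{"delta_pos": [0, 0, -0.8], "rot": [0, 0, 0], "jaw": 0.2}, {"delta_pos": [0, 0, -0.7], "rot": [0, 0, 0], "jaw": 0.2}, {"delta_pos": [0, 0, -0.6], "rot": [0, 0, 0], "jaw": 0.2}, {"delta_pos": [0, 0, -0.2], "rot": [0, 0, 0], "jaw": 0.2}, {"delta_pos": [0, 0, 0], "rot": [0, 0, 0], "jaw": 0.2}, {"delta_pos": [0, 0, 0], "rot": [0, 0, 0], "jaw": 0.2}]'

```text
clock: 27.95
position: [0.4764, -0.2799, 0.1861]
ee_rot: [[-0.984, 0.177, 0.0], [0.177, 0.984, -0.0], [-0.0, -0.0, -1.0]]
ft_force: [0.2, -0.3, -7.4]
grip_width: 0.0436
finger_force: 49.2
```

>>> play_rows --targets '[{"delta_pos": [0, 0, -0.1], "rot": [0, 0, 0], "jaw": 0.2}, {"delta_pos": [0, 0, -0.1], "rot": [0, 0, 0], "jaw": 0.2}, {"delta_pos": [0, 0, 0], "rot": [0, 0, 0], "jaw": 0.2}]'

```text
clock: 28.25
position: [0.4762, -0.2798, 0.184]
ee_rot: [[-0.984, 0.177, 0.0], [0.177, 0.984, -0.0], [-0.0, -0.0, -1.0]]
ft_force: [0.6, 0.1, -6.7]
grip_width: 0.0435
finger_force: 49.3
```

>>> play_rows --targets '[{"delta_pos": [0, 0, -0.1], "rot": [0, 0, 0], "jaw": 0.2}, {"delta_pos": [0, 0, 0], "rot": [0, 0, 0], "jaw": 0.2}]'

```text
clock: 28.45
position: [0.4764, -0.2798, 0.1837]
ee_rot: [[-0.984, 0.177, 0.0], [0.177, 0.984, 0.0], [-0.0, 0.0, -1.0]]
ft_force: [-0.5, 1.1, -1.6]
grip_width: 0.0437
finger_force: 49.8
```

>>> play_rows --targets '[{"delta_pos": [0, 0, -0.05], "rot": [0, 0, 0], "jaw": 0.2}, {"delta_pos": [0, 0, 0], "rot": [0, 0, 0], "jaw": -0.1}, {"delta_pos": [0, 0, 0], "rot": [0, 0, 0], "jaw": -0.25}, {"delta_pos": [0, 0, 0], "rot": [0, 0, 0], "jaw": -0.4}, {"delta_pos": [0, 0, 0], "rot": [0, 0, 0], "jaw": -0.5}, {"delta_pos": [0, 0, 0], "rot": [0, 0, 0], "jaw": -0.5}, {"delta_pos": [-0.09, -0.5, 0], "rot": [0, 0, 0], "jaw": -0.5}, {"delta_pos": [-0.07, -0.4, 0], "rot": [0, 0, 0], "jaw": -0.5}, {"delta_pos": [0, 0, 0], "rot": [0, 0, 0], "jaw": -0.5}]'

```text
clock: 29.35
position: [0.4746, -0.2895, 0.1824]
ee_rot: [[-0.984, 0.178, 0.0], [0.178, 0.984, -0.0], [-0.0, -0.0, -1.0]]
ft_force: [-0.1, 0.8, 0.2]
grip_width: 0.0642
finger_force: 0.0
```

>>> play_rows --targets '[{"delta_pos": [-0.02, -0.1, 0], "rot": [0, 0, 0], "jaw": -0.5}, {"delta_pos": [-0.02, -0.1, 0], "rot": [0, 0, 0], "jaw": -0.5}, {"delta_pos": [-0.02, -0.1, 0], "rot": [0, 0, 0], "jaw": -0.5}, {"delta_pos": [0, 0, 0], "rot": [0, 0, 0], "jaw": -0.5}]'

```text
clock: 29.75
position: [0.4739, -0.2919, 0.1824]
ee_rot: [[-0.984, 0.177, -0.0], [0.177, 0.984, -0.0], [0.0, -0.0, -1.0]]
ft_force: [-0.2, -0.3, 0.3]
grip_width: 0.0641
finger_force: 0.0
```

>>> play_rows --targets '[{"delta_pos": [-0.02, -0.1, 0], "rot": [0, 0, 0], "jaw": -0.5}, {"delta_pos": [-0.01, -0.05, 0], "rot": [0, 0, 0], "jaw": -0.5}, {"delta_pos": [0, 0, 0], "rot": [0, 0, 0], "jaw": -0.5}]'

```text
clock: 30.05
position: [0.4737, -0.2934, 0.1824]
ee_rot: [[-0.984, 0.177, -0.0], [0.177, 0.984, -0.0], [0.0, -0.0, -1.0]]
ft_force: [-0.1, -0.6, 0.3]
grip_width: 0.0642
finger_force: 0.0
```

>>> play_rows --targets '[{"delta_pos": [-0.02, -0.08, 0], "rot": [0, 0, 0], "jaw": -0.5}, {"delta_pos": [0, 0, 0], "rot": [0, 0, 0], "jaw": -0.5}]'

```text
clock: 30.25
position: [0.4735, -0.2942, 0.1824]
ee_rot: [[-0.984, 0.177, 0.0], [0.177, 0.984, -0.0], [-0.0, -0.0, -1.0]]
ft_force: [0.2, 0.3, 0.6]
grip_width: 0.0642
finger_force: 0.0
```

>>> play_rows --targets '[{"delta_pos": [0.05, 0.3, 0], "rot": [0, 0, 0], "jaw": -0.5}, {"delta_pos": [0.05, 0.3, 0], "rot": [0, 0, 0], "jaw": -0.5}, {"delta_pos": [0, 0, 0], "rot": [0, 0, 0], "jaw": -0.7}, {"delta_pos": [0, 0, 0], "rot": [0, 0, 0], "jaw": -0.7}, {"delta_pos": [0, 0, 1.5], "rot": [0, 0, 0], "jaw": -0.7}, {"delta_pos": [0, 0, 3], "rot": [0, 0, 0], "jaw": -0.7}, {"delta_pos": [0, 0, 4], "rot": [0, 0, 0], "jaw": -0.7}, {"delta_pos": [-2, 0, 4], "rot": [0, 0, 0], "jaw": -0.7}, {"delta_pos": [-4, 0, 2], "rot": [0, 0, 0], "jaw": -0.7}, {"delta_pos": [-3, 0, 0], "rot": [0, 0, 0], "jaw": -0.7}, {"delta_pos": [0, 0, 0], "rot": [0, 0, 0], "jaw": -0.7}]'

```text
clock: 31.35
position: [0.3821, -0.288, 0.3294]
ee_rot: [[-0.984, 0.179, 0.001], [0.179, 0.984, -0.002], [-0.001, -0.002, -1.0]]
ft_force: [0.8, 0.8, -0.4]
grip_width: 0.0726
finger_force: 0.0
```

```bash
python3 - <<'E'
from h import *
o=manip.get_obs(); print(o["position"],o["clock"])
a=manip.get_image("wrist");b=manip.get_image("scene");c=manip.get_image("top")
B=cv2.resize(b["image"][120:240,130:290],(400,300)); C=cv2.resize(c["image"][170:290,290:450],(400,300)); A=cv2.resize(a["image"],(400,300))
D=cv2.resize(b["image"][120:300,240:480],(400,300))
cv2.imwrite("pics/x2.png",np.vstack([np.hstack([A,B]),np.hstack([C,D])])[...,::-1])
for p in(a,b,c):
    for q in("cam_a","cam_a_head","tray_hole0"):
        for d in manip.mark_of(p,q)[:6]:
            w=world(p,d["centre"])
            if w[1]<-.15: print(q,round(d["p"],2),w.round(3))
E
```

```text
[ 0.38207207 -0.28803194  0.32940514] 31.35
cam_a 0.71 [ 0.479 -0.277  0.046]
tray_hole0 0.75 [ 0.477 -0.279  0.047]
cam_a 0.85 [ 0.477 -0.284  0.05 ]
tray_hole0 0.87 [ 0.476 -0.276  0.049]
```

View pics/x2.png

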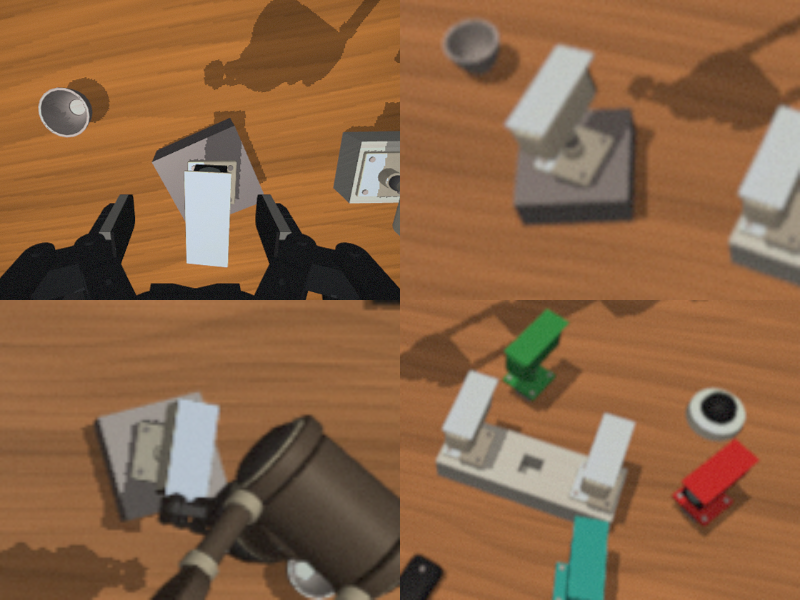

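The camera sits flush in the tray with its head leaning right, at (555,100) in the top-right panel. The other two are still seated in the block, and the bystanders in view are where they were.

```bash
python3 -c "
from plant import manip
print(manip.sign_off())"
```

```text
the job is handed in; nothing more can be done
None
```

The job is handed in, though the result of the judging was not reported: the middle camera was the loose one, and it now sits home in the tray pocket with its head tipped to the right, while the left and right cameras are firm and still in their sockets. All six pushes reached 6 to 8 N, and the arm time was about 31 s.

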